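Nest the dosing cup and snap the tub shut

ROBOT

A 7-joint arm with a two-finger parallel gripper is mounted at the origin on the work surface. World frame = base frame: x ahead of the robot, y to its left, z up, the work surface at z = 0. Lengths are in m, angles in rad, forces in N, time in s.
With the tool pointing down it reaches from about 0.425 to 0.925 m from the base axis. Payload 6.8 kg.
Tool frame: the origin (TCP) lies on the centre line of the jaws, within the pads' length; the fingertips stand 19 mm ahead of it and the grasp point (between the pads) is the TCP (bot.tcp_to_tips is the distance from the TCP to the fingertips, in m); x points along the fingers, y is the direction in which the jaws open and shut, and the axes are right-handed (so a half turn about x gives the same grasp; the last joint's range is limited). The gripper opens to 85 mm and grips with 20 to 120 N. Pads are 22 mm wide; open, the fingers measure 114 mm over their backs; the gripper's body (76 mm by 85 mm) begins 54 mm behind the grasp point. The pads swing forward as they close: fully open they stand 13 mm farther back than shut.
Start: joints at [-1.243, 0.477, 0.022, 1.555, -0.011, 1.109, -0.083], TCP at [0.285, 0.612, 0.25] pointing down, gripper open.
Joint ranges: [-2.96, 2.96], [-0.34, 2.1], [-1.41, 1.46], [0.24, 2.44], [-1.37, 4.51], [0.17, 1.92], [-2.96, 2.96]. Speed limits (rad/s): [2.39, 2.39, 3.14, 3.14, 3.14, 3.14, 3.14].

INTERFACE

Orientations are given as a unit quaternion [w, x, y, z].
In Python, from station import status, eyes, bot gives the robot as it stands.
- The arm moves only by the tool apply_moves, never from a script. Its arguments are lists of equal length, an entry for each row: "travel": the shift along the tool's x, y, z in cm, a list of three; "turn": the turn, a rotation vector about the tool's x, y, z in rad, a list of three; "grip": the closure, from 0 (fully open) to 1 (shut). In form: {"travel": [[tx, ty, tz], ...], "turn": [[wx, wy, wz], ...], "grip": [grip, ...]}. A call has 1 to 8 rows; each row shifts and turns the pose as measured when the row begins, along the tool's axes as they then stand; what a row does not reach is not made up. A row lasts 1/12 s, in which the tool goes at most 41.7 mm and 7.16 degrees, less where a joint would pass 70% of its speed; a pose out of reach is approached as far as the arm can. A call is refused whole if a number of a shift passes 4.17 or a number of a turn 0.125, either way. A call with a gripper value outside its range is refused whole. The fingers move at their own pace and stop on an object; "newtons" is the grip in N (left out, the last holds). Time passes only in rows, so rows that do not move let the fingers close. It gives the time, the measured TCP pose, the force and the opening at its end, in the units of the state.
- status.get_obs(): the state, without advancing time (a new reading comes with each control period).
- eyes.read_camera(name): name is "scene" or "top"; returns the picture (400x640x3 uint8, red, green, blue); there is no depth.
- eyes.calibration(name): a dict with "intrinsics" (3x3 intrinsics, pixels), "xyz" and "attitude" of the camera in the world. Camera axes: x right, y down, z forward; pixel columns grow to the right and rows downward; lengths in m; the calibration is good to about 2 mm. A picture is of the moment at which its call begins. calibration takes no time and is no camera call.
- bot.hand_in(): hands the job in, once; it reports no verdict.
Trained networks look in the newest picture that a camera, given by its name, has taken for a name from the list of things; names that differ only in an ending like _2 or _b are one class to them, and where a whole thing is asked for, a point or a joint stands for the part that bears it (a point fixed in the world has none). Each returns a list of dicts, best first, with "score" (0 to 1); they miss things now and then, are a little off and sometimes report something else, mostly with a low value. They report only what shows in the picture. A call takes as long as a camera call.
- eyes.masks_of(thing, camera): "region" (400x640 bool, what is visible of it) and "rect" ([left, top, right, bottom] in pixels, round what is visible of it).
The state is a dict: "t": time; "q": joint angles; "joint_vel": joint speeds; "joint_torque": joint torques, N m; "eef_pos": TCP position; "tool_rot": TCP orientation; "contact_force": force on the tool from outside, world axes, zero at the start; "torque": the same for the moment, N m; "gripper_width": opening from 0.0 (shut) to 1.0 (fully open).
Only numpy, scipy, OpenCV 4.12 (cv2) and the standard library are available. Lean on these libraries where they do the work, as an engineer would, in place of code of your own. Each camera call takes 0.05 s, during which the arm holds its last target. There are 200 camera calls.

TASK

Put the grey dosing cup away inside the open red tub, standing upright on its floor and let go; then take the tub's red lid from the sloping drainer and press it onto the tub until both ends snap and it sits flush all round. Leave the jar, bottles, tin and brush standing or lying where they are.

Things in the scene. Friction and masses are not known exactly. Their poses are not given: they have to be found in the camera images.
- tub: Open red tub with yellow side panels, fixed to the ledge. 90 (x) by 120 (y) mm outside, 90 mm high, walls 4 mm, inside 82 x 112 mm, inner floor 4 mm above the ledge; a flat grey foot 116 x 146 x 4 mm around it. Origin: centre of the underside, z up. Fully home, the lid's origin is 72 mm above this one and its x and y axes lie along the tub's (either way round).
- tub_rim (a point): Centre of the tub's mouth, level with the rim. 10.5 mm below the rim, outside each end (y = +-60 mm), a sprung yellow rib sticks out 5 mm. Two beads inside the lid must be pushed down past both ribs (about 11 N in all); the ribs then hold the lid down. A lid merely laid on sits about 10 mm too high.
- lid: Loose red snap lid, about 90 g, 103 (x) by 138 (y) mm; skirt 18 mm deep, walls 4 mm, top plate 4 mm (its upper face at z = 22 mm). Origin: centre of the skirt's lower edge; z points out through the white fin on top. Free play on the tub 2.5 mm either way in x, 2 mm in y. Starts on the sloping drainer, leaning 32 degrees, fin outward.
- lid_grip (a point): Centre of the top of the lid's white upright grip fin, 52 mm from the lid's origin along the lid's z. The fin is 60 mm long (lid x), 14 mm thick (lid y) and stands 30 mm above the plate. Axes as the lid's.
- drainer: Grey sloping stand fixed to the ledge, 160 mm wide (y), about 110 mm deep (x); its sloping plate rises 32 degrees towards its +x, with the plate centre 45 mm above the origin, 122 mm along the slope, so 77 mm high at its upper edge. Two tabs 13 mm high at the low edge stop the lid sliding. Origin: centre of the underside.
- cup: Loose dark grey silicone dosing cup, round, open on top, 54 mm across at the foot, 58 mm at the rim, 65 mm tall, wall 3 mm, 60 g. Origin: centre of the underside, z up. The jar stands 80 to 90 mm from it, centre to centre.
- jar: Bystander: closed clear glass jar, 70 mm across, 105 mm tall, loose. Origin: centre of the underside.
- bottle: Bystander: tall white bottle with blue cap, 72 mm across, 210 mm tall, loose. Origin: centre of the underside.
- tin: Bystander: green tin, 60 mm across, 70 mm tall, loose, close behind the tub. Origin: centre of the underside.
- spray: Bystander: blue spray bottle with white head, 60 mm across, 195 mm tall, loose, behind the drainer. Origin: centre of the underside.
- brush: Bystander: blue scrubbing brush with white bristles, 150 (x) by 50 mm, 68 mm tall with its handle, loose, bristles down. Origin: centre of the underside.
- pegbox: Bystander: closed wooden peg box with brass latch, 96 x 156 mm, 67 mm tall, fixed. Origin: centre of the underside.
- soapdish: Bystander: white dish with green soap, 80 x 115 mm, 36 mm tall, fixed. Origin: centre of the underside.

How it is judged:
On the way, in this order (a step that is already met when the one before it is completed fails the run):
1. the cup stands upright on the tub's floor, let go (z of cup in the frame of tub between 0 and 0.012 m and horizontal distance between cup and tub below 0.04 m and angle between cup's own z axis and vertical below 0.15 rad and contact force between the fingers and cup below 0.1 N), for 0.2 s.
2. the lid is snapped down over both ribs, flush (z of lid in the frame of tub between 0.068 and 0.075 m and horizontal distance between lid and tub below 0.006 m and angle between lid's own z axis and vertical below 0.03 rad), for 0.2 s.
At the end, for the whole second after the job is handed in: The cup stands upright (within 9 degrees) on the floor inside the tub; the lid is snapped over both ribs, its origin 68 to 75 mm above the tub's, within 6 mm of centre and level within 1.7 degrees; both are at rest (all of step 2 and z of cup in the frame of tub between 0 and 0.012 m and horizontal distance between cup and tub below 0.04 m and angle between cup's own z axis and vertical below 0.15 rad and linear speed of each of lid, cup below 0.02 m/s); the robot touches nothing.
It fails at once if a loose bystander is shifted more than 30 mm or knocked over (distance of any of jar, bottle, tin, spray, brush from where it was at the start of the episode above 0.03 m or angle between any of jar, bottle, tin, spray's own z axis and vertical above 0.5 rad).
It also fails if it takes over 64 s, if anything falls off the work surface, if the arm or the gripper's body presses on something with over 40 N, if the wrist force passes 120 N, or if a joint passes its speed limit or range.

## Working session

There is one attempt and no reset: what is moved stays moved. The work goes in short steps, Python scripts to look and compute and a tool call to move; the robot and the scene stay as the last step left them, time stands still between calls to the robot, and variables do not carry over. Pictures are saved under pics/ and viewed, about 8 in all and at most 12, crops included, and the job is handed in when it is done.

Besides the shell and the picture viewer there is one more tool, called as name(argument=value, ...), one argument or row to a line, values as JSON. apply_moves: Moves the arm, as the interface text tells. Its arguments: {"type":"object","properties":{"travel":{"type":"array"},"turn":{"type":"array"},"grip":{"type":"array"},"newtons":{"type":"number"}},"required":["travel","turn","grip"]}

```bash
mkdir -p pics; python3 - <<'E'
from station import status, eyes, bot
import cv2, numpy as np
print(status.get_obs())
for c in("scene","top"):
    im=eyes.read_camera(c); cv2.imwrite(f"pics/{c}0.png",im[:,:,::-1]); print(c,eyes.calibration(c))
    for th in("tub","lid","lid_grip","drainer","cup","jar","tin"):
        r=eyes.masks_of(th,c)
        for d in r[:2]:
            ys,xs=np.nonzero(d["region"]); print(th,round(d["score"],2),d["rect"],xs.mean().round(1),ys.mean().round(1),len(xs))
E
```

```text
{'t': 0.0, 'q': array([-1.24310685,  0.47780962,  0.02235933,  1.5564456 , -0.01146142,
        1.10930289, -0.083076  ]), 'joint_vel': array([ 0.00030275,  0.00016808,  0.00010554, -0.00026827,  0.00041698,
       -0.00052049,  0.00123956]), 'joint_torque': array([ 1.38913429e-04, -5.96446502e+01,  1.60784382e+00, -2.81194371e+01,
        1.24342006e-02,  9.24818247e-03, -5.29479180e-06]), 'eef_pos': array([0.28473252, 0.61139465, 0.24932217]), 'tool_rot': array([ 0.69031273,  0.15219788,  0.69046771, -0.15348769]), 'contact_force': array([-0.12147586, -0.32429672,  0.13652426]), 'torque': array([ 0.01965048, -0.00838968,  0.05963723]), 'gripper_width': 0.9996762121634007}
scene {'intrinsics': array([[368.13792638,   0.        , 318.06275535],
       [  0.        , 368.13792638, 206.53600355],
       [  0.        ,   0.        ,   1.        ]]), 'xyz': array([1.27169504, 0.26037596, 0.72700071]), 'attitude': array([-0.24541599,  0.50666968,  0.75205335, -0.34274274])}
tub 0.6 [219.1, 165.2, 273.3, 213.2] 245.8 187.5 1909
lid 0.66 [382.1, 236.9, 447.7, 266.3] 412.3 251.4 858
lid 0.59
[... 372 characters left out ...]
.        , 324.88388889],
       [  0.        , 444.63196047, 202.60500176],
       [  0.        ,   0.        ,   1.        ]]), 'xyz': array([ 0.46750184, -0.02655822,  1.22456542]), 'attitude': array([ 0.02053796, -0.69861277,  0.7151806 , -0.00592394])}
tub 0.57 [389.1, 176.1, 456.7, 227.8] 423.6 200.7 2475
lid 0.86 [194.7, 147.8, 258.4, 198.8] 225.1 174.4 2100
lid 0.63 [416.2, 152.2, 439.2, 174.7] 427.1 163.1 477
lid_grip 0.87 [191.7, 146.8, 256.8, 199.6] 224.8 174.5 2099
drainer 0.79 [189.4, 143.1, 261.7, 184.6] 235.7 158.2 546
cup 0.6 [336.4, 184.4, 360.4, 205.1] 347.1 196.1 372
jar 0.71 [323.0, 151.9, 348.9, 182.7] 333.5 166.3 570
tin 0.61 [413.4, 153.3, 437.9, 173.5] 426.7 163.1 495
```

```bash
python3 - <<'E'
import cv2
a=cv2.imread("pics/top0.png"); cv2.imwrite("pics/t1.png",cv2.resize(a[110:260,170:480],(775,375),interpolation=cv2.INTER_CUBIC))
a=cv2.imread("pics/scene0.png"); cv2.imwrite("pics/s1.png",cv2.resize(a[120:320,190:460],(780,578),interpolation=cv2.INTER_CUBIC))
E
```

```text
(no output)
```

View pics/t1.png

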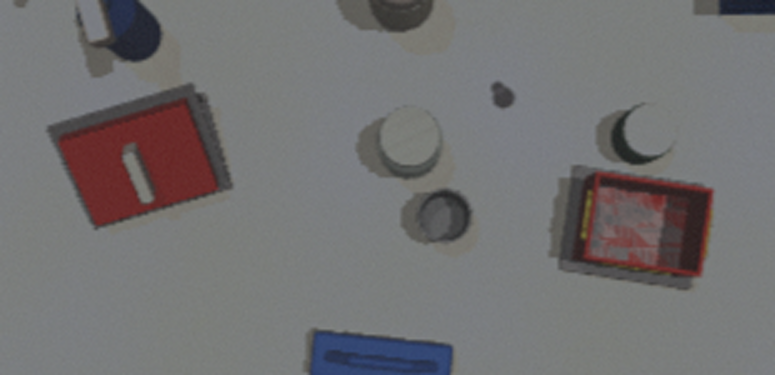

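View pics/s1.png

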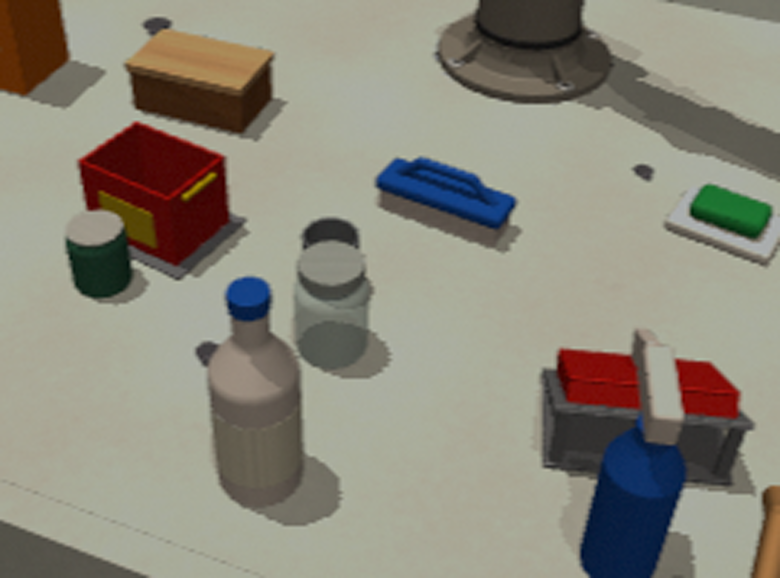

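Top view: lid on the drainer (crop ~140,165), cup (443,215) with jar just behind it (410,140), tub (648,225) with tin behind. Scene view confirms this; the jar hides most of the cup there. I'll fit models to the masks.

```bash
cat > h.py <<'E'
import numpy as np, cv2
from scipy.spatial.transform import Rotation as R
from scipy.optimize import minimize
from station import status, eyes, bot
def quat(q): return R.from_quat(np.r_[q[1:],q[0]])
def proj(P,c):
    k=eyes.calibration(c); p=(np.asarray(P)-k["xyz"])@quat(k["attitude"]).as_matrix()
    p=p@k["intrinsics"].T; return p[:,:2]/p[:,2:]
def unproj(uv,z,c):
    k=eyes.calibration(c); d=quat(k["attitude"]).as_matrix()@np.linalg.inv(k["intrinsics"])@np.r_[uv,1]
    return k["xyz"]+d*(z-k["xyz"][2])/d[2]
def box(x,y,z0,z1): return np.array([[a*x/2,b*y/2,z] for a in(-1,1) for b in(-1,1) for z in(z0,z1)])
def hullmask(uv,S=4):
    m=np.zeros((400*S,640*S),np.uint8)
    h=cv2.convexHull(((np.asarray(uv)+.5)*S).astype(np.float32)); cv2.fillConvexPoly(m,np.round(h).astype(np.int32),1); return m>0
def iou(a,b): return (a&b).sum()/(a|b).sum()
def red(im):
    i=im.astype(int); return (i[...,0]>1.6*i[...,1]+15)&(i[...,0]>1.6*i[...,2]+15)
def blob(m,near,S=1):
    n,l,st,ce=cv2.connectedComponentsWithStats(m.astype(np.uint8))
    k=1+np.argmin([np.hypot(*(ce[i]-near))+(1e3 if st[i,4]<80 else 0) for i in range(1,n)]); return l==k
def to(p,rot,mx=True):
    "remaining shift (cm) and turn in tool axes"
    s=status.get_obs(); r=quat(s["tool_rot"])
    print("travel cm",(r.inv().apply(np.asarray(p)-s["eef_pos"])*100).round(2),"turn",(r.inv()*rot).as_rotvec().round(3),"pos",s["eef_pos"].round(4),"F",s["contact_force"].round(1),"w",round(s["gripper_width"],3),"t",round(s["t"],2))
def down(yaw): # tool x down, tool y along yaw direction
    y=np.array([np.cos(yaw),np.sin(yaw),0]); x=np.array([0,0,-1.]); return R.from_matrix(np.c_[x,y,np.cross(x,y)])
E
python3 - <<'E'
from h import *
im=cv2.imread("pics/top0.png")[:,:,::-1]; sc=cv2.imread("pics/scene0.png")[:,:,::-1]
def hm(m): ys,xs=np.nonzero(m); return hullmask(np.r_[np.c_[xs-.5,ys-.5],np.c_[xs+.5,ys-.5],np.c_[xs-.5,ys+.5],np.c_[xs+.5,ys+.5]])
def fit(T,model,x0,c="top"):
    f=lambda v:1-iou(T,hullmask(proj(model(v),c)))
    r=minimize(f,x0,method="Nelder-Mead",options=dict(initial_simplex=np.array([x0]+[np.array(x0)+d for d in np.diag([.01,.01,.1,.01][:len(x0)])]),xatol=1e-4,fatol=1e-5)); return r.x,r.fun
rm=red(im)
p=unproj([424,201],.09,"top"); 
tm=hm(blob(rm,(424,201)))
tub=lambda v:np.r_[box(.09,.12,.09,.09),box(.09,.12,.075,.09)]@R.from_euler("z",v[2]).as_matrix().T+[v[0],v[1],0]
print("tub",fit(tm,tub,[p[0],p[1],0.]))
rest=R.from_euler("y",-np.radians(32)).as_matrix()
lid=lambda v:(box(.103,.138,0,.022)@rest.T)@R.from_euler("z",v[2]).as_matrix().T+[v[0],v[1],.041]
p=unproj([225,174],.05,"top"); lm=hm(blob(rm,(225,174)))
v,e=fit(lm,lid,[p[0],p[1],0.]); print("lid",v,e)
T=R.from_euler("z",v[2]).as_matrix()@rest
for z in(.022,.052):
  P=T@[0,0,z]+[v[0],v[1],.041]; print("fin",z,P, "pix",proj([P],"top"),proj([P],"scene"))
P=np.array([T@[a*.03,b*.007,.052]+[v[0],v[1],.041] for a,b in((1,1),(1,-1),(-1,-1),(-1,1))]);print(proj(P,"top").round(1),proj(P,"scene").round(1))
# cup: dark blob within top
for c,near,z in(("top",(347,196),.065),):
    m=eyes.masks_of("cup",c)[0]["region"]; ct=cv2.findContours(m.astype(np.uint8),0,1)[0]; ct=max(ct,key=len); print(cv2.fitEllipse(ct))
g=im.mean(2)
th=np.linspace(0,7,40); circ=lambda r,z:np.c_[r*np.cos(th),r*np.sin(th),0*th+z]
cm=hm(m); cup=lambda v:np.r_[circ(.029,.065),circ(.027,0)]+[v[0],v[1],0]
p=unproj([347,196],.05,"top"); print("cup",fit(cm,cup,[p[0],p[1]]))
m=eyes.masks_of("jar","top")[0]["region"]; jar=lambda v:np.r_[circ(.035,.08),circ(.035,0),circ(.03,.105)]+[v[0],v[1],0]
p=unproj([333,166],.1,"top"); print("jar",fit(hm(m),jar,[p[0],p[1]]))
E
```

```text
tub (array([ 0.51303716, -0.26896719, -0.16601851]), np.float64(0.021598042344930346))
lid [0.59691848 0.26145274 0.27222795] 0.01326596939076996
fin 0.022 [0.58568958 0.2583181  0.05965706] pix [[225.32704787 176.85600745]] [[411.74640573 247.28780904]]
fin 0.052 [0.57037744 0.25404359 0.0850985 ] pix [[224.64868232 181.79021987]] [[413.06017857 235.60227238]]
[[217.7 172.5]
 [222.9 170.9]
 [231.4 190.8]
 [226.3 192.4]] [[418.2 238.5]
 [412.4 238. ]
 [408.2 232.9]
 [413.7 233.3]]
((347.1021728515625, 196.08348083496094), (20.21392059326172, 21.638031005859375), 65.8172836303711)
cup (array([ 0.52683842, -0.06168674]), np.float64(0.053211009174311874))
jar (array([ 0.60703287, -0.02825155]), np.float64(0.05288836846213896))
```

```bash
python3 - <<'E'
from h import *
for a in(1.405,1.405-np.pi): to([.527,-.062,.2],down(a))
v=[.5969,.2615,.2722]; T=(R.from_euler("z",v[2])*R.from_euler("y",-np.radians(32))).as_matrix(); o=np.array([v[0],v[1],.041])
ims=[]
for c,(x,y) in(("top",(185,135)),("scene",(370,215))):
    a=cv2.resize(cv2.imread(f"pics/{c}0.png")[y:y+75,x:x+90],None,fx=4.4,fy=7 if 0 else 4.4,interpolation=cv2.INTER_CUBIC)
    for pts,col in((np.array([[i*.0515,j*.069,.022] for i,j in((1,1),(1,-1),(-1,-1),(-1,1))]),(0,255,0)),(np.array([[i*.03,j*.007,.052] for i,j in((1,1),(1,-1),(-1,-1),(-1,1))]),(255,255,0)),(np.array([[i*.03,j*.007,.022] for i,j in((1,1),(1,-1),(-1,-1),(-1,1))]),(0,255,255))):
        q=(proj(pts@T.T+o,c)-[x,y]+.5)*4.4; cv2.polylines(a,[np.round(q).astype(np.int32)],True,col,1)
    ims.append(a)
cv2.imwrite("pics/ov.png",np.hstack(ims))
E
```

```text
travel cm [  5.03 -50.87  50.39] turn [-0.27  0.   -0.  ] pos [0.285  0.6119 0.2503] F [ 0.7  0.6 -0.1] w 1.001 t 0.9
travel cm [  5.03 -50.87  50.39] turn [ 2.872 -0.    -0.   ] pos [0.285  0.6119 0.2503] F [ 0.7  0.6 -0.1] w 1.001 t 0.9
```

View pics/ov.png

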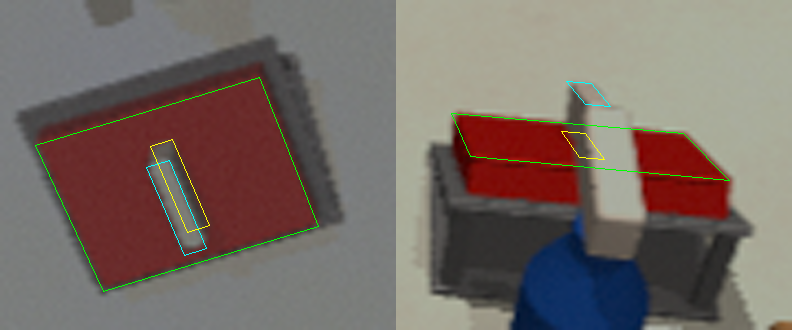

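Overlay: the model plate and fin agree with the image within about 1 px in both views. Moving to the cup.

apply_moves(
  travel=[
    [0,0,0],
    [0,0,0],
    [0,0,0],
    [0,-3.47,1.94],
    [0,-3.47,1.94],
    [0,-3.47,1.94],
    [0,-3.47,1.94],
    [0,-3.47,1.94],
  ],
  turn=[
    [-0.09,0,0],
    [-0.09,0,0],
    [-0.09,0,0],
    [0,0,0],
    [0,0,0],
    [0,0,0],
    [0,0,0],
    [0,0,0],
  ],
  grip=[0,0,0,0,0,0,0,0],
)

```text
t: 1.57
eef_pos: [0.3497, 0.4295, 0.2482]
tool_rot: [0.704, 0.05, 0.707, -0.046]
contact_force: [0.2, -0.2, 0.1]
gripper_width: 0.997
```

apply_moves(
  travel=[
    [0,-3.47,1.94],
    [0,-3.47,1.94],
    [0,-3.47,1.94],
    [0,-3.47,1.94],
    [0,-3.47,1.94],
    [0,-3.47,1.94],
    [0,-3.47,1.94],
    [0,-3.47,1.94],
  ],
  turn=[
    [0,0,0],
    [0,0,0],
    [0,0,0],
    [0,0,0],
    [0,0,0],
    [0,0,0],
    [0,0,0],
    [0,0,0],
  ],
  grip=[0,0,0,0,0,0,0,0],
)

```text
t: 2.23
eef_pos: [0.4695, 0.1186, 0.2482]
tool_rot: [0.706, 0.051, 0.705, -0.043]
contact_force: [0.5, 0.1, -0.2]
gripper_width: 0.998
```

```bash
python3 - <<'E'
from h import *
to([.527,-.062,.2],down(1.405))
E
```

```text
travel cm [  4.64 -17.19   8.1 ] turn [ 0.032  0.    -0.011] pos [0.4695 0.1186 0.2482] F [ 0.5  0.1 -0.2] w 0.998 t 2.23
```

apply_moves(
  travel=[
    [0.8,-3.4,1.6],
    [0.8,-3.4,1.6],
    [0.8,-3.4,1.6],
    [0.8,-3.4,1.6],
    [0.8,-3.4,1.6],
    [0,0,0],
  ],
  turn=[
    [0.032,0,-0.011],
    [0,0,0],
    [0,0,0],
    [0,0,0],
    [0,0,0],
    [0,0,0],
  ],
  grip=[0,0,0,0,0,0],
)

```text
t: 2.73
eef_pos: [0.5258, -0.0799, 0.2099]
tool_rot: [0.708, 0.062, 0.701, -0.063]
contact_force: [-0.0, -0.6, 0.1]
gripper_width: 1.0
```

```bash
python3 - <<'E'
from h import *
to([.527,-.062,.056],down(1.405))
E
```

```text
travel cm [15.39  1.8  -0.35] turn [-0.011  0.01   0.001] pos [ 0.5258 -0.0799  0.2099] F [-0.  -0.6  0.1] w 1.0 t 2.73
```

apply_moves(
  travel=[
    [1,1.8,-0.3],
    [2,0,0],
    [3,0,0],
    [3,0,0],
    [0,0,0],
    [0,0,0],
  ],
  turn=[
    [-0.011,0.01,0],
    [0,0,0],
    [0,0,0],
    [0,0,0],
    [0,0,0],
    [0,0,0],
  ],
  grip=[0,0,0,0,0,0],
)

```text
t: 3.23
eef_pos: [0.5284, -0.0586, 0.1176]
tool_rot: [0.706, 0.06, 0.704, -0.059]
contact_force: [0.5, 0.5, 1.2]
gripper_width: 1.001
```

```bash
python3 - <<'E'
from h import *
to([.527,-.062,.056],down(1.405))
E
```

```text
travel cm [ 6.16 -0.37 -0.1 ] turn [-0.002  0.003 -0.002] pos [ 0.5284 -0.0586  0.1176] F [0.5 0.5 1.2] w 1.001 t 3.23
```

apply_moves(
  travel=[
    [0.5,-0.37,-0.1],
    [2,0,0],
    [2,0,0],
    [1.2,0,0],
    [0,0,0],
    [0,0,0],
  ],
  turn=[
    [0,0,0],
    [0,0,0],
    [0,0,0],
    [0,0,0],
    [0,0,0],
    [0,0,0],
  ],
  grip=[0,0,0,0,0,0],
)

```text
t: 3.73
eef_pos: [0.5325, -0.059, 0.0663]
tool_rot: [0.71, 0.059, 0.699, -0.056]
contact_force: [0.7, -0.2, -0.0]
gripper_width: 1.0
```

```bash
python3 - <<'E'
from h import *
to([.527,-.062,.056],down(1.405))
a=eyes.read_camera("scene"); b=eyes.read_camera("top")
cv2.imwrite("pics/g1.png",np.hstack([cv2.resize(i[y:y+100,x:x+100],(400,400),interpolation=cv2.INTER_CUBIC) for i,x,y in((a,255,150),(b,295,140))])[:,:,::-1])
E
```

```text
travel cm [ 1.02 -0.39 -0.51] turn [ 0.003  0.015 -0.006] pos [ 0.5325 -0.059   0.0663] F [ 0.7 -0.2 -0. ] w 1.0 t 3.73
```

View pics/g1.png

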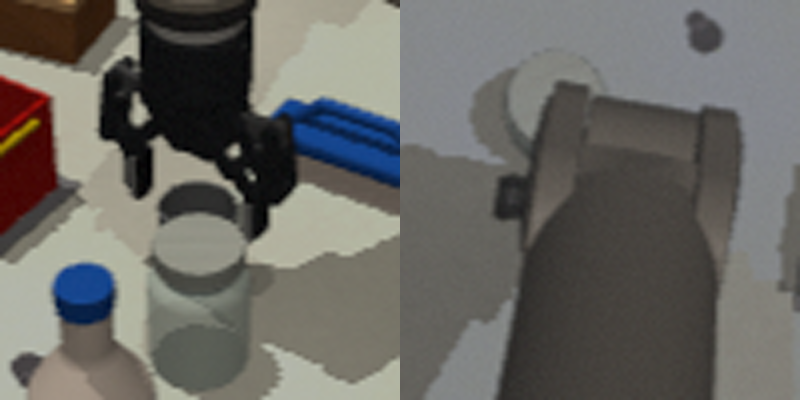

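Fingers straddle the cup (scene crop 200,200), jar untouched. I'll trim and close.

apply_moves(
  travel=[
    [0.3,-0.39,-0.51],
    [0.6,0,0],
    [0,0,0],
    [0,0,0],
    [0,0,0],
    [0,0,0],
    [0,0,0],
    [0,0,0],
  ],
  turn=[
    [0,0.015,-0.006],
    [0,0,0],
    [0,0,0],
    [0,0,0],
    [0,0,0],
    [0,0,0],
    [0,0,0],
    [0,0,0],
  ],
  grip=[0,0,0,0.6,0.6,0.6,0.6,0.6],
  newtons=25,
)

```text
t: 4.5
eef_pos: [0.5291, -0.0626, 0.0608]
tool_rot: [0.707, 0.058, 0.703, -0.058]
contact_force: [0.3, 0.3, -0.2]
gripper_width: 0.672
```

```bash
python3 - <<'E'
from h import *
to([.527,-.062,.056],down(1.405)); to([.513,-.269,.19],down(1.405))
E
```

```text
travel cm [ 0.48  0.02 -0.22] turn [ 0.002  0.005 -0.001] pos [ 0.5291 -0.0626  0.0608] F [ 0.3  0.3 -0.2] w 0.672 t 4.5
travel cm [-12.93 -20.62   1.84] turn [ 0.002  0.005 -0.001] pos [ 0.5291 -0.0626  0.0608] F [ 0.3  0.3 -0.2] w 0.672 t 4.5
```

apply_moves(
  travel=[
    [0,0,0],
    [-1.5,0,0],
    [-3,0,0],
    [-3,0,0],
    [-3,0,0],
    [-2,0,0],
    [0,0,0],
    [0,0,0],
  ],
  turn=[
    [0,0,0],
    [0,0,0],
    [0,0,0],
    [0,0,0],
    [0,0,0],
    [0,0,0],
    [0,0,0],
    [0,0,0],
  ],
  grip=[0.6,0.6,0.6,0.6,0.6,0.6,0.6,0.6],
  newtons=35,
)

```text
t: 5.17
eef_pos: [0.5262, -0.0624, 0.1889]
tool_rot: [0.704, 0.058, 0.705, -0.058]
contact_force: [-1.2, -0.3, -1.0]
gripper_width: 0.663
```

apply_moves(
  travel=[
    [0,-3,0.2],
    [0,-3,0.2],
    [0,-3,0.2],
    [0,-3,0.2],
    [0,-3,0.2],
    [0,-2,0.2],
    [0,0,0],
    [0,0,0],
  ],
  turn=[
    [0,0,0],
    [0,0,0],
    [0,0,0],
    [0,0,0],
    [0,0,0],
    [0,0,0],
    [0,0,0],
    [0,0,0],
  ],
  grip=[0.6,0.6,0.6,0.6,0.6,0.6,0.6,0.6],
)

```text
t: 5.83
eef_pos: [0.5063, -0.2353, 0.1787]
tool_rot: [0.7, 0.056, 0.71, -0.055]
contact_force: [-0.1, 0.5, -0.1]
gripper_width: 0.674
```

```bash
python3 - <<'E'
from h import *
to([.513,-.269,.16],down(1.405))
E
```

```text
travel cm [ 1.85 -3.23  1.21] turn [ 0.009 -0.014 -0.001] pos [ 0.5063 -0.2353  0.1787] F [-0.1  0.5 -0.1] w 0.674 t 5.83
```

apply_moves(
  travel=[
    [0,-1.6,0.6],
    [0,-1.6,0.6],
    [0,0,0],
    [0,0,0],
    [0,0,0],
  ],
  turn=[
    [0.009,-0.014,0],
    [0,0,0],
    [0,0,0],
    [0,0,0],
    [0,0,0],
  ],
  grip=[0.6,0.6,0.6,0.6,0.6],
)

```text
t: 6.25
eef_pos: [0.5118, -0.2632, 0.1731]
tool_rot: [0.702, 0.059, 0.708, -0.055]
contact_force: [0.0, 0.3, 0.4]
gripper_width: 0.671
```

```bash
python3 - <<'E'
from h import *
to([.513,-.269,.067],down(1.405))
a=eyes.read_camera("scene"); b=eyes.read_camera("top")
cv2.imwrite("pics/g2.png",np.hstack([cv2.resize(i[y:y+100,x:x+100],(400,400),interpolation=cv2.INTER_CUBIC) for i,x,y in((a,200,120),(b,370,140))])[:,:,::-1])
E
```

```text
travel cm [10.61 -0.6   0.29] turn [ 0.005 -0.008 -0.005] pos [ 0.5118 -0.2632  0.1731] F [0.  0.3 0.4] w 0.671 t 6.25
```

View pics/g2.png

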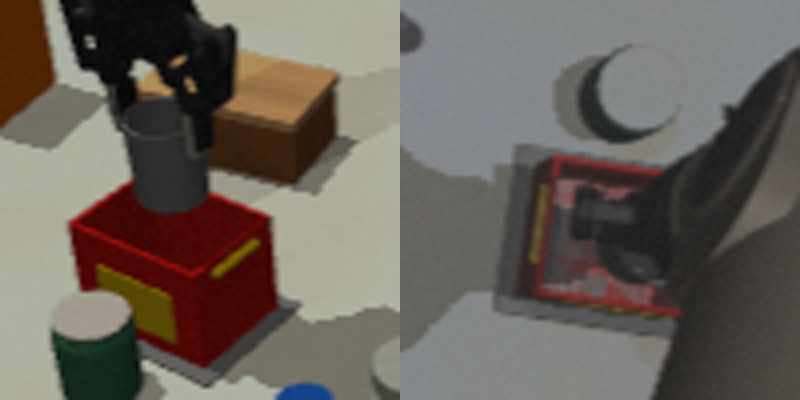

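Cup is held upright over the mouth, centred (scene crop 170,160). Lowering.

apply_moves(
  travel=[
    [1.5,-0.6,0.3],
    [2,0,0],
    [2,0,0],
    [2,0,0],
    [1,0,0],
    [0,0,0],
    [0,0,0],
  ],
  turn=[
    [0,0,0],
    [0,0,0],
    [0,0,0],
    [0,0,0],
    [0,0,0],
    [0,0,0],
    [0,0,0],
  ],
  grip=[0.6,0.6,0.6,0.6,0.6,0.6,0.6],
)

```text
t: 6.93
eef_pos: [0.5167, -0.262, 0.0867]
tool_rot: [0.704, 0.056, 0.706, -0.05]
contact_force: [0.5, 0.8, -0.5]
gripper_width: 0.665
```

```bash
python3 - <<'E'
from h import *
to([.513,-.269,.066],down(1.405))
E
```

```text
travel cm [ 2.07 -0.76 -0.25] turn [ 0.015 -0.004 -0.008] pos [ 0.5167 -0.262   0.0867] F [ 0.5  0.8 -0.5] w 0.665 t 6.93
```

apply_moves(
  travel=[
    [0,-0.8,-0.3],
    [0.8,0,0],
    [0.8,0,0],
    [0.3,0,0],
    [0,0,0],
    [0,0,0],
  ],
  turn=[
    [0.015,0,-0.008],
    [0,0,0],
    [0,0,0],
    [0,0,0],
    [0,0,0],
    [0,0,0],
  ],
  grip=[0.6,0.6,0.6,0.6,0.6,0.6],
)

```text
t: 7.43
eef_pos: [0.5143, -0.271, 0.0696]
tool_rot: [0.705, 0.058, 0.704, -0.06]
contact_force: [-0.4, 0.1, 0.4]
gripper_width: 0.67
```

```bash
python3 - <<'E'
from h import *
to([.513,-.269,.066],down(1.405))
E
```

```text
travel cm [ 0.36  0.17 -0.16] turn [-0.001  0.001  0.002] pos [ 0.5143 -0.271   0.0696] F [-0.4  0.1  0.4] w 0.67 t 7.43
```

apply_moves(
  travel=[
    [0.3,0.1,0],
    [0.3,0,0],
    [0,0,0],
    [0,0,0],
  ],
  turn=[
    [0,0,0],
    [0,0,0],
    [0,0,0],
    [0,0,0],
  ],
  grip=[0.6,0.6,0.6,0.6],
)

```text
t: 7.77
eef_pos: [0.5159, -0.2701, 0.0649]
tool_rot: [0.706, 0.058, 0.703, -0.06]
contact_force: [-1.0, -0.1, -0.3]
gripper_width: 0.672
```

apply_moves(
  travel=[
    [0.1,0,0],
    [0,0,0],
    [0,0,0],
    [0,0,0],
    [0,0,0],
    [0,0,0],
  ],
  turn=[
    [0,0,0],
    [0,0,0],
    [0,0,0],
    [0,0,0],
    [0,0,0],
    [0,0,0],
  ],
  grip=[0.6,0.6,0.2,0.2,0.2,0.2],
)

```text
t: 8.27
eef_pos: [0.5168, -0.2702, 0.0645]
tool_rot: [0.707, 0.058, 0.702, -0.06]
contact_force: [0.2, 0.4, -0.5]
gripper_width: 0.802
```

apply_moves(
  travel=[
    [-1,0,0],
    [-2,0,0],
    [-3,0,0],
    [-3,0,0],
    [-3,0,0],
    [-3,0,0],
    [0,0,0],
    [0,0,0],
  ],
  turn=[
    [0,0,0],
    [0,0,0],
    [0,0,0],
    [0,0,0],
    [0,0,0],
    [0,0,0],
    [0,0,0],
    [0,0,0],
  ],
  grip=[0.2,0.2,0.2,0.2,0.2,0.2,0,0],
)

```text
t: 8.93
eef_pos: [0.5142, -0.2698, 0.2237]
tool_rot: [0.705, 0.059, 0.704, -0.06]
contact_force: [-0.5, -0.5, -0.9]
gripper_width: 0.999
```

```bash
cat >> h.py <<'E'
TUB=np.array([.513,-.269]); LV=[.5969,.2615,.2722]; LO=np.array([.5969,.2615,.041])
LT=R.from_euler("z",LV[2])*R.from_euler("y",-np.radians(32))
def lidgrasp(h,sgn=1): # tcp h above lid origin along lid z; tool x = -lid z, tool y = sgn*lid y
    m=LT.as_matrix(); x=-m[:,2]; y=sgn*m[:,1]; return LO+m[:,2]*h, R.from_matrix(np.c_[x,y,np.cross(x,y)])
E
python3 - <<'E'
from h import *
for s in(1,-1):
  p,r=lidgrasp(.14,s); print(p,np.hypot(*p[:2])); to(p,r)
print(np.degrees(status.get_obs()["q"]).round())
E
```

```text
[0.5254428  0.24155429 0.15972673] 0.5783066754710885
travel cm [ 6.32 50.61 -7.46] turn [-0.428 -0.547  0.124] pos [ 0.5142 -0.2698  0.2237] F [-0.5 -0.5 -0.9] w 0.999 t 8.93
[0.5254428  0.24155429 0.15972673] 0.5783066754710885
travel cm [ 6.32 50.61 -7.46] turn [2.61  0.169 0.745] pos [ 0.5142 -0.2698  0.2237] F [-0.5 -0.5 -0.9] w 0.999 t 8.93
[  4.  21.  23. 105.  -9.  56. 111.]
```

apply_moves(
  travel=[
    [0,3.6,-0.5],
    [0,3.6,-0.5],
    [0,3.6,-0.5],
    [0,3.6,-0.5],
    [0,3.6,-0.5],
    [0,3.6,-0.5],
    [0,3.6,-0.5],
    [0,3.6,-0.5],
  ],
  turn=[
    [0,0,0],
    [0,0,0],
    [0,0,0],
    [0,0,0],
    [0,0,0],
    [0,0,0],
    [0,0,0],
    [0,0,0],
  ],
  grip=[0,0,0,0,0,0,0,0],
)

```text
t: 9.6
eef_pos: [0.521, 0.02, 0.2204]
tool_rot: [0.704, 0.064, 0.704, -0.07]
contact_force: [1.2, -0.3, -0.2]
gripper_width: 1.001
```

apply_moves(
  travel=[
    [0,3.4,-0.5],
    [0,3.4,-0.5],
    [0,3.4,-0.5],
    [0,3,-0.4],
    [0,2,0],
    [0,0,0],
    [0,0,0],
    [0,0,0],
  ],
  turn=[
    [0,0,0],
    [0,0,0],
    [0,0,0],
    [0,0,0],
    [0,0,0],
    [-0.11,0,0],
    [-0.11,0,0],
    [-0.11,0,0],
  ],
  grip=[0,0,0,0,0,0,0,0],
)

```text
t: 10.27
eef_pos: [0.5236, 0.1931, 0.2126]
tool_rot: [0.701, -0.062, 0.709, 0.056]
contact_force: [-0.3, -0.2, 0.5]
gripper_width: 0.999
```

```bash
python3 - <<'E'
from h import *
p,r=lidgrasp(.16); print(p); to(p,r)
for d in eyes.masks_of("cup","scene")[:1]: print(d["score"],d["rect"])
a=eyes.read_camera("scene"); b=eyes.read_camera("top")
cv2.imwrite("pics/g3.png",np.hstack([cv2.resize(i[y:y+100,x:x+100],(400,400),interpolation=cv2.INTER_CUBIC) for i,x,y in((a,200,120),(b,370,140))])[:,:,::-1])
E
```

```text
[0.51523463 0.2387049  0.1766877 ]
travel cm [ 3.56  4.66 -0.02] turn [-0.1   -0.57   0.035] pos [0.5236 0.1931 0.2126] F [-0.3 -0.2  0.5] w 0.999 t 10.27
0.92 [232.5, 143.9, 251.6, 172.9]
```

View pics/g3.png

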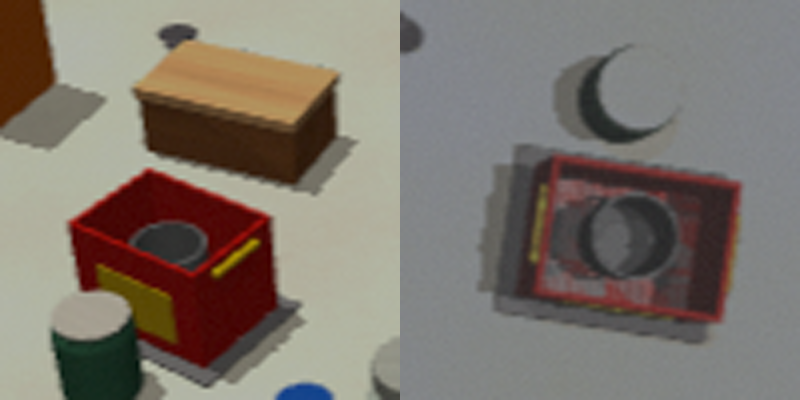

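Cup stands upright, centred in the tub (top crop 627,235). Now tilting for the lid.

apply_moves(
  travel=[
    [0,1.5,0],
    [0,1.5,0],
    [0,1.5,0],
    [0,0,0],
    [0,0,0],
    [0,0,0],
    [0,0,0],
  ],
  turn=[
    [-0.02,-0.115,0.007],
    [-0.02,-0.115,0.007],
    [-0.02,-0.115,0.007],
    [-0.02,-0.115,0.007],
    [-0.02,-0.11,0.007],
    [0,0,0],
    [0,0,0],
  ],
  grip=[0,0,0,0,0,0,0],
)

```text
t: 11.0
eef_pos: [0.5184, 0.231, 0.2114]
tool_rot: [0.863, -0.054, 0.493, 0.098]
contact_force: [0.3, 0.1, 1.0]
gripper_width: 1.001
```

```bash
python3 - <<'E'
from h import *
for h in(.10,.048):
  p,r=lidgrasp(h); print(p); to(p,r)
print(status.get_obs()["q"].round(2))
E
```

```text
[0.54585914 0.24725306 0.12580481]
travel cm [ 8.92  0.94 -1.74] turn [-0.044 -0.026  0.021] pos [0.5184 0.231  0.2114] F [0.3 0.1 1. ] w 1.001 t 11.0
[0.57240039 0.25466147 0.08170631]
travel cm [14.12  1.05 -1.6 ] turn [-0.044 -0.026  0.021] pos [0.5184 0.231  0.2114] F [0.3 0.1 1. ] w 1.001 t 11.0
[-0.93  0.16  0.32  2.24  0.54  0.29  0.68]
```

apply_moves(
  travel=[
    [0,0.9,-1.7],
    [2,0,0],
    [3,0,0],
    [3,0,0],
    [1,0,0],
    [0,0,0],
    [0,0,0],
  ],
  turn=[
    [-0.044,-0.026,0.021],
    [0,0,0],
    [0,0,0],
    [0,0,0],
    [0,0,0],
    [0,0,0],
    [0,0,0],
  ],
  grip=[0,0,0,0,0,0,0],
)

```text
t: 11.58
eef_pos: [0.5451, 0.2411, 0.1528]
tool_rot: [0.869, -0.062, 0.48, 0.105]
contact_force: [-0.6, 0.2, -0.4]
gripper_width: 0.999
```

```bash
python3 - <<'E'
from h import *
p,r=lidgrasp(.046); print(p); to(p,r)
a=eyes.read_camera("scene"); b=eyes.read_camera("top")
cv2.imwrite("pics/g4.png",np.hstack([cv2.resize(i[y:y+100,x:x+100],(400,400),interpolation=cv2.INTER_CUBIC) for i,x,y in((a,365,175),(b,175,120))])[:,:,::-1])
E
```

```text
[0.57342121 0.25494641 0.08001021]
travel cm [ 7.8   0.72 -1.25] turn [-0.02   0.002  0.021] pos [0.5451 0.2411 0.1528] F [-0.6  0.2 -0.4] w 0.999 t 11.58
```

View pics/g4.png

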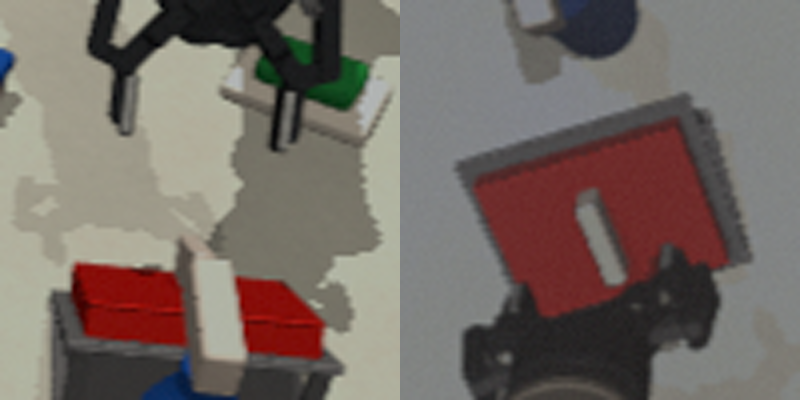

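```bash
python3 - <<'E'
from h import *
s=status.get_obs(); r=quat(s["tool_rot"]).as_matrix()
for k in(0,.01,.019):
  P=np.array([s["eef_pos"]+r@[k,a*.0425,0] for a in(1,-1)]); print(k,proj(P,"scene").round(1).tolist(),proj(P,"top").round(1).tolist())
im=eyes.read_camera("top").astype(int)
print("lidred hull"); rm=red(im)
reg=np.zeros(rm.shape,bool); reg[163:193,214:236]=1
w=(~rm)&reg&(im.max(2)-im.min(2)<45)&(im.mean(2)>75); w=blob(w,(225,180)); ys,xs=np.nonzero(w); print(len(xs),xs.min(),xs.max(),ys.min(),ys.max())
ct=max(cv2.findContours(w.astype(np.uint8),0,1)[0],key=len); print(cv2.minAreaRect(ct),xs.mean(),ys.mean())
S=4; W=cv2.resize(w.astype(np.uint8),None,fx=S,fy=S,interpolation=0)>0
best=[]
for dx in np.arange(-.012,.0121,.002):
  for dy in np.arange(-.01,.0101,.001):
    P=box(.06,.014,.022,.052)+[dx,dy,0]
    best.append((iou(W,hullmask(proj(LT.apply(P)+LO,"top"))),dx,dy))
print(sorted(best)[-4:])
E
```

```text
0 [[432.8, 209.1], [397.4, 205.5]] [[206.3, 194.5], [239.9, 185.2]]
0.01 [[432.2, 213.2], [396.9, 209.5]] [[206.7, 192.6], [240.1, 183.4]]
0.019 [[431.7, 216.8], [396.5, 213.1]] [[207.2, 190.9], [240.3, 181.7]]
lidred hull
150 219 231 167 191
((224.3000030517578, 179.40000915527344), (24.98199462890625, 7.2732391357421875), 71.56504821777344) 224.38 179.42666666666668
[(np.float64(0.729064039408867), np.float64(0.0), np.float64(0.0019999999999999896)), (np.float64(0.7311960542540074), np.float64(0.0), np.float64(-8.673617379884035e-18)), (np.float64(0.737776393646839), np.float64(0.002), np.float64(0.0009999999999999905)), (np.float64(0.7399937946013031), np.float64(0.0), np.float64(0.0009999999999999905))]
```

apply_moves(
  travel=[
    [1,0.7,-1.2],
    [2,0,0],
    [2,0,0],
    [1,0,0],
    [0,0,0],
    [0,0,0],
  ],
  turn=[
    [-0.02,0,0.021],
    [0,0,0],
    [0,0,0],
    [0,0,0],
    [0,0,0],
    [0,0,0],
  ],
  grip=[0,0,0,0,0,0],
)

```text
t: 12.23
eef_pos: [0.5675, 0.2547, 0.1044]
tool_rot: [0.87, -0.063, 0.476, 0.116]
contact_force: [0.6, 0.7, -0.3]
gripper_width: 0.999
```

```bash
python3 - <<'E'
from h import *
p,r=lidgrasp(.046); print(p); to(p,r)
E
```

```text
[0.57342121 0.25494641 0.08001021]
travel cm [ 2.37 -0.13 -0.83] turn [-0.006  0.012  0.004] pos [0.5675 0.2547 0.1044] F [ 0.6  0.7 -0.3] w 0.999 t 12.23
```

apply_moves(
  travel=[
    [0.3,-0.1,-0.8],
    [1,0,0],
    [1,0,0],
    [0,0,0],
    [0,0,0],
  ],
  turn=[
    [0,0.012,0],
    [0,0,0],
    [0,0,0],
    [0,0,0],
    [0,0,0],
  ],
  grip=[0,0,0,0,0],
)

```text
t: 12.65
eef_pos: [0.5715, 0.2554, 0.0835]
tool_rot: [0.867, -0.064, 0.48, 0.116]
contact_force: [0.9, -0.2, 0.7]
gripper_width: 0.998
```

```bash
python3 - <<'E'
from h import *
p,r=lidgrasp(.046); print(p); to(p,r)
E
```

```text
[0.57342121 0.25494641 0.08001021]
travel cm [ 0.39 -0.09 -0.04] turn [-0.006  0.002  0.004] pos [0.5715 0.2554 0.0835] F [ 0.9 -0.2  0.7] w 0.998 t 12.65
```

apply_moves(
  travel=[
    [0.3,0,0],
    [0,0,0],
    [0,0,0],
    [0,0,0],
    [0,0,0],
    [0,0,0],
    [0,0,0],
    [0,0,0],
  ],
  turn=[
    [0,0,0],
    [0,0,0],
    [0,0,0],
    [0,0,0],
    [0,0,0],
    [0,0,0],
    [0,0,0],
    [0,0,0],
  ],
  grip=[0,0,1,1,1,1,1,1],
  newtons=80,
)

```text
t: 13.32
eef_pos: [0.5722, 0.2561, 0.0836]
tool_rot: [0.868, -0.064, 0.479, 0.116]
contact_force: [-21.7, -8.7, 31.2]
gripper_width: 0.149
```

apply_moves(
  travel=[
    [0,0,0],
    [0,0,0],
    [0,0,0],
    [0,0,0],
  ],
  turn=[
    [0,0,0],
    [0,0,0],
    [0,0,0],
    [0,0,0],
  ],
  grip=[1,1,1,1],
)

```text
t: 13.65
eef_pos: [0.5721, 0.2561, 0.0837]
tool_rot: [0.868, -0.064, 0.479, 0.116]
contact_force: [-0.4, 0.1, 1.8]
gripper_width: 0.149
```

```bash
python3 - <<'E'
from h import *
p,r=lidgrasp(.046); to(p,r)
E
```

```text
travel cm [ 0.36 -0.15 -0.12] turn [-0.005  0.004  0.004] pos [0.5721 0.2561 0.0837] F [-0.4  0.1  1.8] w 0.149 t 13.65
```

apply_moves(
  travel=[
    [-1,0,0],
    [-2,0,0],
    [-3,0,0],
    [-3,0,0],
    [-2,0,0],
    [0,0,0],
    [0,0,0],
  ],
  turn=[
    [0,0,0],
    [0,0,0],
    [0,0,0],
    [0,0,0],
    [0,0,0],
    [0,0,0],
    [0,0,0],
  ],
  grip=[1,1,1,1,1,1,1],
)

```text
t: 14.23
eef_pos: [0.5229, 0.2418, 0.1641]
tool_rot: [0.868, -0.065, 0.479, 0.114]
contact_force: [-0.3, 0.5, -1.2]
gripper_width: 0.145
```

```bash
python3 - <<'E'
from h import *
to([.52,.2,.26],down(np.pi/2-.166))
print(status.get_obs()["q"].round(2))
E
```

```text
travel cm [-8.85 -3.99  3.93] turn [ 0.419  0.553 -0.118] pos [0.5229 0.2418 0.1641] F [-0.3  0.5 -1.2] w 0.145 t 14.23
[-0.63  0.26 -0.02  2.27  1.18  0.23  0.07]
```

apply_moves(
  travel=[
    [-2,-0.5,1],
    [-2,-0.5,1],
    [-2,-0.5,0.5],
    [-1,0,0],
    [0,0,0],
    [0,0,0],
    [0,0,0],
    [0,0,0],
  ],
  turn=[
    [0,0,0],
    [0.08,0.11,-0.024],
    [0.08,0.11,-0.024],
    [0.08,0.11,-0.024],
    [0.08,0.11,-0.024],
    [0.08,0.11,-0.024],
    [0,0,0],
    [0,0,0],
  ],
  grip=[1,1,1,1,1,1,1,1],
)

```text
t: 14.9
eef_pos: [0.5237, 0.2205, 0.2111]
tool_rot: [0.765, 0.018, 0.643, -0.024]
contact_force: [-0.6, 0.1, -0.8]
gripper_width: 0.15
```

```bash
python3 - <<'E'
from h import *
to([.513,-.269,.24],down(np.pi/2-.166))
print(status.get_obs()["q"].round(2))
E
```

```text
travel cm [ -2.4  -48.94   2.27] turn [ 0.107  0.173 -0.006] pos [0.5237 0.2205 0.2111] F [-0.6  0.1 -0.8] w 0.15 t 14.9
[-0.35  0.29 -0.26  1.95  0.25  0.79  0.75]
```

apply_moves(
  travel=[
    [-1,0,0.5],
    [-1,0,0.5],
    [0,-3,0.1],
    [0,-3.5,0.1],
    [0,-3.5,0.1],
    [0,-3.5,0.1],
    [0,-3.5,0.1],
    [0,-3.5,0.1],
  ],
  turn=[
    [0.05,0.09,-0.003],
    [0.05,0.085,-0.003],
    [0,0,0],
    [0,0,0],
    [0,0,0],
    [0,0,0],
    [0,0,0],
    [0,0,0],
  ],
  grip=[1,1,1,1,1,1,1,1],
)

```text
t: 15.57
eef_pos: [0.5009, 0.0109, 0.2222]
tool_rot: [0.707, 0.04, 0.704, -0.057]
contact_force: [0.5, 0.2, -1.6]
gripper_width: 0.147
```

```bash
python3 - <<'E'
from h import *
to([.513,-.269,.22],down(np.pi/2-.166))
E
```

```text
travel cm [  0.89 -27.55   5.04] turn [0.029 0.006 0.023] pos [0.5009 0.0109 0.2222] F [ 0.5  0.2 -1.6] w 0.147 t 15.57
```

apply_moves(
  travel=[
    [0,-3.5,0.7],
    [0,-3.5,0.7],
    [0,-3.5,0.7],
    [0,-3.5,0.7],
    [0,-3.5,0.7],
    [0,-3.5,0.7],
    [0,-2.5,0.5],
    [0,-1,0],
  ],
  turn=[
    [0.029,0.006,0.023],
    [0,0,0],
    [0,0,0],
    [0,0,0],
    [0,0,0],
    [0,0,0],
    [0,0,0],
    [0,0,0],
  ],
  grip=[1,1,1,1,1,1,1,1],
)

```text
t: 16.23
eef_pos: [0.4941, -0.2623, 0.2157]
tool_rot: [0.704, 0.044, 0.705, -0.071]
contact_force: [0.6, -0.4, -1.7]
gripper_width: 0.15
```

apply_moves(
  travel=[
    [0,0,0],
    [0,0,0],
    [0,0,0],
  ],
  turn=[
    [0,0,0],
    [0,0,0],
    [0,0,0],
  ],
  grip=[1,1,1],
)

```text
t: 16.48
eef_pos: [0.4904, -0.264, 0.2126]
tool_rot: [0.702, 0.043, 0.707, -0.074]
contact_force: [-0.7, 0.6, -1.2]
gripper_width: 0.148
```

```bash
python3 - <<'E'
from h import *
to([.513,-.269,.19],down(np.pi/2-.166))
a=eyes.read_camera("scene"); b=eyes.read_camera("top"); cv2.imwrite("pics/a5.png",a[:,:,::-1]); cv2.imwrite("pics/b5.png",b[:,:,::-1])
A=[]
s=status.get_obs(); r=quat(s["tool_rot"])
for i,c,x,y in((a,"scene",200,90),(b,"top",370,130)):
    q=np.ascontiguousarray(cv2.resize(i[y:y+120,x:x+95],None,fx=4.2,fy=4.2,interpolation=cv2.INTER_CUBIC))
    for h in(.0415,.0496):
        for z in (0,.022):
            P=np.array([[h-z,i*.069,j*.0515] for i,j in((1,1),(1,-1),(-1,-1),(-1,1))]); P=s["eef_pos"]+r.apply(P)
            cv2.polylines(q,[np.round((proj(P,c)-[x,y]+.5)*4.2).astype(np.int32)],True,(0,255,0) if h<.045 else (0,255,255),1)
    A.append(q)
cv2.imwrite("pics/g5.png",np.hstack(A)[:,:,::-1])
E
```

```text
travel cm [ 2.26 -0.02  2.32] turn [-0.    -0.002  0.044] pos [ 0.4904 -0.264   0.2126] F [-0.7  0.6 -1.2] w 0.148 t 16.48
```

View pics/g5.png

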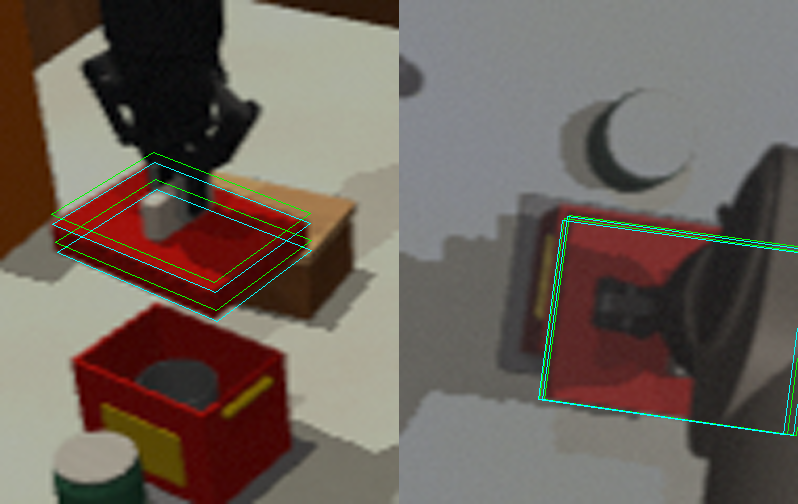

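```bash
cat > fit.py <<'E'
from h import *
def hm(m): ys,xs=np.nonzero(m); return hullmask(np.r_[np.c_[xs-.5,ys-.5],np.c_[xs+.5,ys-.5],np.c_[xs-.5,ys+.5],np.c_[xs+.5,ys+.5]])
def fit(T,model,x0,step,c,ex=None):
    k=np.ones(T.shape,bool) if ex is None else ~ex
    f=lambda v:1-iou(T&k,hullmask(proj(model(v),c))&k)
    r=minimize(f,x0,method="Nelder-Mead",options=dict(initial_simplex=np.array([x0]+[np.array(x0)+d for d in np.diag(step)]),xatol=5e-5,fatol=1e-5)); return r.x.round(4),round(r.fun,4)
def lidfit(a,near):
    s=status.get_obs(); r=quat(s["tool_rot"])
    lm=hm(blob(red(a),near))
    model=lambda v:s["eef_pos"]+r.apply((R.from_euler("x",v[3])).apply(np.c_[v[0]-box(.103,.138,0,.022)[:,2],box(.103,.138,0,.022)[:,1]+v[1],box(.103,.138,0,.022)[:,0]+v[2]]))
    return fit(lm,model,[.0496,0,0,0],[.004,.004,.004,.05],"scene")
def tubfit(a,c,near):
    i=a.astype(int); ye=(i[...,0]>1.5*i[...,2]+20)&(i[...,1]>1.5*i[...,2])
    th=np.linspace(0,7,30); tin=eyes.masks_of("tin",c)[0]["region"]
    ex=cv2.dilate(cv2.resize(tin.astype(np.uint8),None,fx=4,fy=4,interpolation=0),np.ones((25,25)))>0
    m=blob(red(a)|ye,near)
    H=hm(m)
    f=lambda v:box(.09,.12,.004,.09)@R.from_euler("z",v[2]).as_matrix().T+[v[0],v[1],0]
    return fit(H,f,[.513,-.269,-.166],[.006,.006,.05],c,ex)
E
python3 - <<'E'
from fit import *
ld=lambda n:cv2.imread(f"pics/{n}.png")[:,:,::-1]
print("lid",lidfit(ld("a5"),(241,143)))
print("tub scene",tubfit(ld("scene0"),"scene",(246,187)))
print("tub top",tubfit(ld("top0"),"top",(424,201)))
E
```

```text
lid (array([ 0.0489, -0.0003,  0.0023, -0.0047]), np.float64(0.0452))
tub scene (array([ 0.5134, -0.2669, -0.199 ]), np.float64(0.0224))
tub top (array([ 0.513 , -0.2729, -0.1807]), np.float64(0.0526))
```

```bash
python3 - <<'E'
from h import *
A=[]
for c,x,y in(("scene",212,158),("top",380,168)):
    f=5.6; q=cv2.resize(cv2.imread(f"pics/{c}0.png")[y:y+68,x:x+70],None,fx=f,fy=f,interpolation=cv2.INTER_CUBIC)
    for v,col in(((.513,-.268,-.166),(0,255,0)),((.513,-.268,-.19),(255,255,0))):
        for P in(box(.09,.12,.09,.09)[[0,2,6,4]],box(.116,.146,.004,.004)[[0,2,6,4]]):
            P=P@R.from_euler("z",v[2]).as_matrix().T+[v[0],v[1],0]
            cv2.polylines(q,[np.round((proj(P,c)-[x,y]+.5)*f*8).astype(np.int32)],True,col,1,cv2.LINE_AA,3)
    A.append(q)
cv2.imwrite("pics/g6.png",np.clip(np.hstack(A)*1.4,0,255))
E
```

```text
[ WARN:0@0.679] global loadsave.cpp:1063 imwrite_ Unsupported depth image for selected encoder is fallbacked to CV_8U.
```

View pics/g6.png

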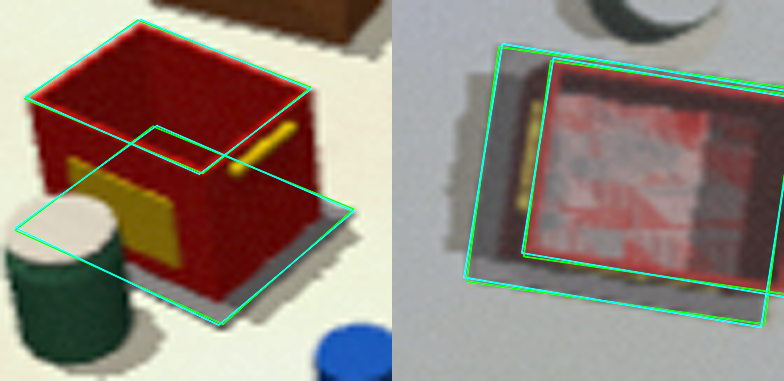

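Lid model at h≈49 mm fits the held lid and the tub overlay agrees within about 1 px in both views. Aligning above the tub.

```bash
cat >> h.py <<'E'
GR=down(np.pi/2-.175); GP=[.511,-.2675]
E
python3 -c "
from h import *
to(GP+[.16],GR)"
```

```text
travel cm [5.33 0.16 2.  ] turn [ 0.01  -0.001  0.043] pos [ 0.4914 -0.2636  0.2133] F [ 0.2 -0.3 -0.5] w 0.143 t 16.68
```

apply_moves(
  travel=[
    [1,0.1,1],
    [1.5,0,1],
    [1.5,0,0],
    [0.5,0,0],
    [0,0,0],
    [0,0,0],
    [0,0,0],
  ],
  turn=[
    [0.01,0,0.043],
    [0,0,0],
    [0,0,0],
    [0,0,0],
    [0,0,0],
    [0,0,0],
    [0,0,0],
  ],
  grip=[1,1,1,1,1,1,1],
)

```text
t: 17.27
eef_pos: [0.5155, -0.2609, 0.1694]
tool_rot: [0.706, 0.059, 0.703, -0.058]
contact_force: [0.6, -0.3, -0.8]
gripper_width: 0.143
```

```bash
python3 -c "
from h import *
to(GP+[.15],GR)"
```

```text
travel cm [ 1.94 -0.73 -0.34] turn [ 0.009  0.005 -0.002] pos [ 0.5155 -0.2609  0.1694] F [ 0.6 -0.3 -0.8] w 0.143 t 17.27
```

apply_moves(
  travel=[
    [0.5,-0.7,-0.3],
    [0.6,0,0],
    [0.2,0,0],
    [0,0,0],
    [0,0,0],
  ],
  turn=[
    [0.009,0.005,0],
    [0,0,0],
    [0,0,0],
    [0,0,0],
    [0,0,0],
  ],
  grip=[1,1,1,1,1],
)

```text
t: 17.68
eef_pos: [0.5116, -0.2685, 0.1576]
tool_rot: [0.705, 0.062, 0.703, -0.062]
contact_force: [-0.2, -0.7, -0.7]
gripper_width: 0.146
```

```bash
python3 -c "
from fit import *
a=eyes.read_camera('scene'); to(GP+[.14],GR)
print(quat(status.get_obs()['tool_rot']).as_matrix()[:,0])"
```

```text
travel cm [ 1.76  0.09 -0.08] turn [-0.001  0.003 -0.   ] pos [ 0.5115 -0.2685  0.1576] F [ 0.7  0.2 -1.4] w 0.144 t 17.73
[ 2.56143814e-03 -1.39619297e-04 -9.99996710e-01]
```

apply_moves(
  travel=[
    [0.4,0.1,-0.1],
    [0.5,0,0],
    [0.5,0,0],
    [0,0,0],
    [0,0,0],
  ],
  turn=[
    [0,0.003,0],
    [0,0,0],
    [0,0,0],
    [0,0,0],
    [0,0,0],
  ],
  grip=[1,1,1,1,1],
)

```text
t: 18.15
eef_pos: [0.5109, -0.2671, 0.1423]
tool_rot: [0.704, 0.062, 0.704, -0.062]
contact_force: [-0.1, 0.4, -1.2]
gripper_width: 0.15
```

```bash
python3 - <<'E'
from fit import *
to(GP+[.13],GR)
A=[]
for c,x,y in(("scene",205,140),("top",375,150)):
    f=4.6; A.append(cv2.resize(eyes.read_camera(c)[y:y+85,x:x+85],None,fx=f,fy=f,interpolation=cv2.INTER_CUBIC))
cv2.imwrite("pics/g7.png",cv2.convertScaleAbs(np.hstack(A)[:,:,::-1],alpha=1.5))
E
```

```text
travel cm [ 1.23 -0.04  0.02] turn [-0. -0. -0.] pos [ 0.5109 -0.2671  0.1423] F [-0.1  0.4 -1.2] w 0.15 t 18.15
```

View pics/g7.png

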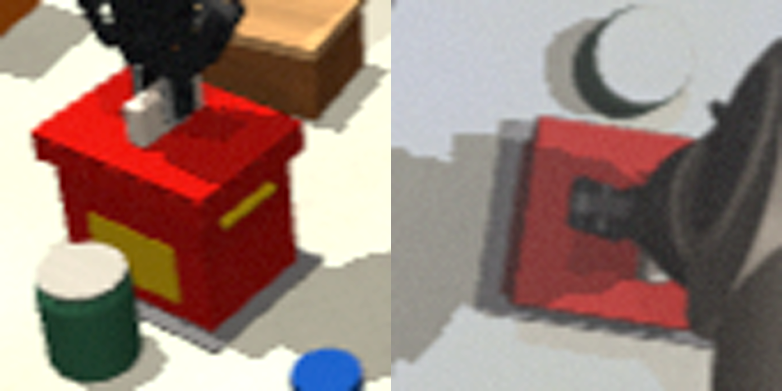

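Lid sits squarely above the rim. Lowering onto the ribs.

apply_moves(
  travel=[
    [0.3,0,0],
    [0.3,0,0],
    [0.3,0,0],
    [0,0,0],
    [0,0,0],
  ],
  turn=[
    [0,0,0],
    [0,0,0],
    [0,0,0],
    [0,0,0],
    [0,0,0],
  ],
  grip=[1,1,1,1,1],
)

```text
t: 18.67
eef_pos: [0.5113, -0.2672, 0.1329]
tool_rot: [0.705, 0.062, 0.704, -0.062]
contact_force: [-0.0, 0.4, -0.5]
gripper_width: 0.144
```

Skirt is 6 mm below the rim with no side force, so it is inserted. Pressing.

apply_moves(
  travel=[
    [0.4,0,0],
    [0.4,0,0],
    [0.4,0,0],
    [0.3,0,0],
    [0.2,0,0],
  ],
  turn=[
    [0,0,0],
    [0,0,0],
    [0,0,0],
    [0,0,0],
    [0,0,0],
  ],
  grip=[1,1,1,1,1],
)

```text
t: 19.08
eef_pos: [0.5136, -0.2665, 0.1195]
tool_rot: [0.706, 0.062, 0.703, -0.062]
contact_force: [-13.9, 6.8, 44.1]
gripper_width: 0.146
```

apply_moves(
  travel=[
    [0.1,0,0],
    [0,0,0],
    [-0.05,0,0],
    [0,0,0],
  ],
  turn=[
    [0,0,0],
    [0,0,0],
    [0,0,0],
    [0,0,0],
  ],
  grip=[1,1,1,1],
)

```text
t: 19.42
eef_pos: [0.5136, -0.2664, 0.1196]
tool_rot: [0.706, 0.062, 0.703, -0.062]
contact_force: [-1.2, 1.1, 5.3]
gripper_width: 0.151
```

```bash
python3 - <<'E'
from fit import *
to(GP+[.121],GR)
A=[]
for c,x,y in(("scene",205,140),):
    f=6; q=cv2.resize(eyes.read_camera(c)[y:y+85,x:x+85],None,fx=f,fy=f,interpolation=cv2.INTER_CUBIC)
    for z,col in((.072,(0,255,0)),(.082,(0,255,255))):
        for zz in(0,.022):
            P=box(.103,.138,z+zz,z+zz)[[0,2,6,4]]@R.from_euler("z",-.175).as_matrix().T+[.5132,-.2675,0]
            cv2.polylines(q,[np.round((proj(P,c)-[x,y]+.5)*f*8).astype(np.int32)],True,col,1,cv2.LINE_AA,3)
    A.append(q)
cv2.imwrite("pics/g8.png",np.hstack(A)[:,:,::-1])
E
```

```text
travel cm [-0.14 -0.15 -0.24] turn [-0.     0.005 -0.001] pos [ 0.5136 -0.2664  0.1196] F [-1.2  1.1  5.3] w 0.151 t 19.42
```

View pics/g8.png

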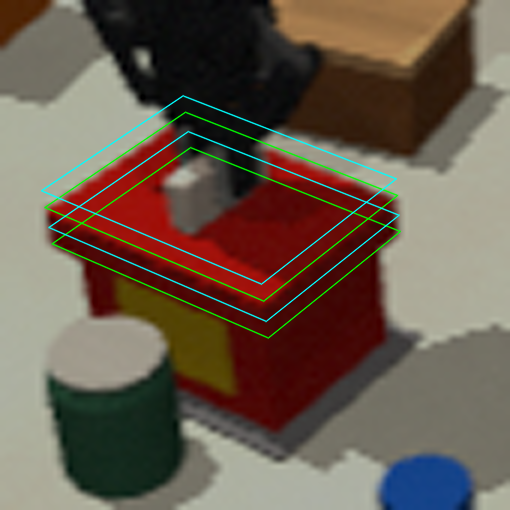

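Lid outline coincides with the 72 mm (green) model at all visible corners, not the 82 mm one. Releasing.

apply_moves(
  travel=[
    [0,0,0],
    [0,0,0],
    [0,0,0],
    [0,0,0],
    [-1,0,0],
    [-2,0,0],
    [-3,0,0],
    [-3,0,0],
  ],
  turn=[
    [0,0,0],
    [0,0,0],
    [0,0,0],
    [0,0,0],
    [0,0,0],
    [0,0,0],
    [0,0,0],
    [0,0,0],
  ],
  grip=[0.3,0.3,0.3,0.3,0.3,0.3,0.3,0.3],
)

```text
t: 20.13
eef_pos: [0.509, -0.2654, 0.2071]
tool_rot: [0.701, 0.063, 0.707, -0.06]
contact_force: [1.2, 0.7, -0.6]
gripper_width: 0.697
```

apply_moves(
  travel=[
    [-3,0,0],
    [-3,1,0],
    [-1,3,0],
    [0,3,0],
    [0,3,0],
    [0,2,0],
    [0,0,0],
    [0,0,0],
  ],
  turn=[
    [0,0,0],
    [0,0,0],
    [0,0,0],
    [0,0,0],
    [0,0,0],
    [0,0,0],
    [0,0,0],
    [0,0,0],
  ],
  grip=[0.3,0.3,0.3,0.3,0.3,0.3,0.3,0.3],
)

```text
t: 20.8
eef_pos: [0.5342, -0.1466, 0.2977]
tool_rot: [0.709, 0.064, 0.7, -0.064]
contact_force: [-0.2, -1.8, 0.1]
gripper_width: 0.702
```

```bash
python3 - <<'E'
from fit import *
s=status.get_obs(); print(s["eef_pos"],s["contact_force"])
A=[]
for c,x,y in(("scene",205,140),("top",380,150)):
    f=4.6; im=eyes.read_camera(c); q=cv2.resize(im[y:y+85,x:x+85],None,fx=f,fy=f,interpolation=cv2.INTER_CUBIC)
    for zz in(0.072,.094):
            P=box(.103,.138,zz,zz)[[0,2,6,4]]@R.from_euler("z",-.175).as_matrix().T+[.5132,-.2675,0]
            cv2.polylines(q,[np.round((proj(P,c)-[x,y]+.5)*f*8).astype(np.int32)],True,(0,255,0),1,cv2.LINE_AA,3)
    A.append(q)
cv2.imwrite("pics/g9.png",np.hstack(A)[:,:,::-1])
E
```

```text
[ 0.5342405  -0.14661034  0.29765195] [-0.181106   -1.81597031  0.10887082]
```

View pics/g9.png

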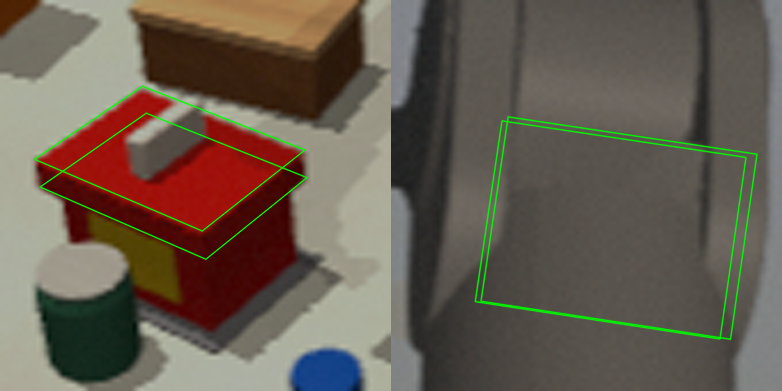

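The released lid matches the 72 mm model on all edges in the scene view, level, rib covered. Handing in.

```bash
python3 -c "
from h import *
print(abs(status.get_obs()['joint_vel']).max()); bot.hand_in()"
```

```text
0.02061287586454919
the job is handed in; nothing more can be done
```

The cup is in the tub and the lid is pressed on. I handed the job in at about 21 s of the 64 s allowed.

- **Cup:** it was gripped from outside, set on the tub floor and let go. Pictures from both cameras showed it upright and centred before the lid went on.
- **Lid:** it was taken by the fin off the drainer, levelled, lowered over the rim and pressed to a hard stop at about 44 N.
- **Seating check:** after release, the lid's edges in the scene view lie on the outline of a lid 72 mm above the tub's origin. While it was still held it clearly did not match the 82 mm "laid on" outline. It looks level, and both ribs should be held, though the far one cannot be seen directly.
- **Bystanders:** the jar, tin and bottle looked undisturbed in the crops I viewed during the work. I did not re-measure any bystander's position at the end.

**Disagreements and gaps:**
- The tub yaw fits differed (-0.166 to -0.199 rad); I used -0.175 and the lid went on without catching.
- As the fingers closed on the fin, the fingertips pressed the lid plate and the force briefly read about 39 N. It then fell back.
- In the last top view the arm hid the tub, so the final check rests on the scene camera alone.

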